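Pack the last coupling and shut the carrying case

ROBOT

A 6-joint arm with a two-finger parallel gripper is mounted at the origin on a cart in front of the work surface, level with it; the furniture and walls round the work are solid. World frame = base frame: x ahead of the robot, y to its left, z up, the work surface at z = 0. Lengths are in mm, angles in rad, forces in N, time in s.
With the tool pointing down it reaches from about 350 to 775 mm from the base axis. Payload 7.3 kg.
Tool frame: the origin (TCP) lies at the very end of the fingers, on their centre line; the grasp point (between the pads) lies 19 mm behind it; x points along the fingers, y is the direction in which the jaws open and shut, and the axes are right-handed (so a half turn about x gives the same grasp; the last joint's range is limited). The gripper opens to 92 mm and grips with 3 to 60 N. Pads are 19 mm wide; open, the fingers measure 130 mm over their backs; the gripper's body (75 mm by 190 mm) begins 47 mm behind the grasp point.
Start: joints at [1.108, 0.342, 1.524, -0, 1.275, -0.146], TCP at [163.537, 498.899, 226.741] pointing down, gripper open.
Joint ranges: [-2.53, 2.53], [-0.77, 2.02], [0.04, 2.7], [-1, 4.14], [0.28, 2.66], [-3.11, 3.11]. Speed limits (rad/s): [2.57, 2.57, 3.14, 3.14, 3.14, 3.14].

INTERFACE

Orientations are given as [roll, pitch, yaw] about the fixed x, y, z axes, in that order (R = Rz(yaw) Ry(pitch) Rx(roll)).
In Python, from plant import sensors, capture, bot gives the robot as it stands.
- The arm moves only by the shell command python3 -m crank 'ROWS' [OPENING]. ROWS is JSON, a list of rows, each an object of numbers: "dx", "dy", "dz": the shift along the tool's x, y, z in cm; "spin": the turn about the tool's x in rad. A call has 1 to 20 rows; each row is the pose to reach, as a shift and turn from the pose commanded when the call began, along the tool's axes at that moment; what a row does not reach only later rows make up. A row lasts 1/12 s, in which the tool goes at most 41.7 mm and 7.16 degrees, less where a joint would pass 70% of its speed; a pose out of reach is approached as far as the arm can. A call with a gripper value outside its range is refused whole. OPENING is the opening in per cent of the stroke, from 0 (shut) to 100 (fully open), set as the call begins (- or left out, the last holds). The fingers move at their own pace and stop on an object; the grip force is fixed at half the most. Time passes only in rows, so rows that repeat a pose let the fingers close. It gives the time, the measured TCP pose, the force and the opening at its end, in the units of the state.
- sensors.get_obs(): the state, without advancing time (a new reading comes with each control period).
- capture(name): name is "scene" or "side" or "wrist"; returns a dict with "frame" (384x512x3 uint8, blue, green, red), "vfov" (degrees; the focal length in pixels is half the picture's height over the tangent of half this angle, whatever the lens; pixels are square), "cx", "cy" (the principal point, pixels), "k1" (the pictures are not rectified: a ray, as slopes to the right and down, at radius r is drawn at 1 + k1 r^2 times it, then the intrinsics apply), "view" (4x4, takes a point from world to camera coordinates); the wrist camera has in their place "mount" (4x4, takes a point from camera to tool coordinates, whose origin is the TCP and whose axes are the tool frame's). Camera axes: x right, y down, z forward; pixel columns grow to the right and rows downward; lengths in mm; the calibration is good to about 2 mm. A picture is of the moment at which its call begins: read the wrist's pose just before it. There is no depth.
- bot.close_job(): hands the job in, once; it reports no verdict.
The state is a dict: "time": time; "joint_positions": joint angles; "dq": joint speeds; "tau": joint torques, N m; "tool_pos": TCP position; "tcp_rot": TCP orientation; "contact_force": force on the tool from outside, world axes, zero at the start; "moment": the same for the moment, N m; "grip_width": finger opening in mm.
Only numpy, scipy, OpenCV 4.12 (cv2) and the standard library are available. Lean on these libraries where they do the work, as an engineer would, in place of code of your own. Each camera call takes 0.05 s, during which the arm holds its last target.

TASK

Put the loose chrome coupling that stands alone near the left edge of the green table, left of the open case, upright into the case's one empty pocket (the one showing an orange disc). Then swing the case's blue lid by its handle up past vertical and over, and lower it gently until it is fully shut: do not let it drop. Leave the two packed couplings in their pockets and do not disturb the adapter beside the case, the tape roll and the torch.

Things in the scene. Friction and masses are not known exactly. Their poses are not given: they have to be found in the camera images.
- case: grey lower shell of the carrying case, fixed to the table, 110 mm (its x, across the hinge) by 200 mm (its y, along the hinge) by 32 mm high (rim). Origin: centre of its underside, on the table. The hinge runs along its +x rim, the handle of the shut lid lies on its -x side. Inside lies white foam whose top is 26 mm above the table, with three square pockets of 42 mm in a row along y (at y = -58, 0, +58 mm, x = 0), their floors 6 mm above the table.
- lid_hinge (a point): middle of the lid's hinge axis: case frame x = +58 mm, y = 0, 34 mm above the table; the axis runs along the case's y
- lid (a joint): angle of the lid: 0 fully shut (lying level on the rim), 1.57 upright, 2.3 fully open, leaning back on its stop, where it lies at the start. The hinge is nearly free: left alone the lid falls to the side it leans to. Lid 0.18 to 0.31 kg, 113 mm from hinge axis to front, 200 mm wide, 30 mm deep shell.
- lid_bar (a point): middle of the lid's handle bar: a straight black round bar, 10 mm thick, parallel to the hinge, free length about 95 mm, held by two legs 42 mm clear of the lid's front face, so that a finger fits between bar and lid. In the lid's own plane it lies 160 mm from the hinge axis and, with the lid shut, 12 mm above the axis (46 mm above the table).
- empty_pocket: flat orange disc, 28 mm across, on the floor of the one empty pocket: the place for the loose coupling. Origin: centre of the pocket floor, 6 mm above the table. It has no thickness to speak of; axes as the case's.
- coupling: the loose chrome coupling to pack: round, upright, 33 mm diameter, 46 mm high, 50 to 90 g, standing on the green table. Origin: centre of its underside, z up.
- packed_a: a like coupling already standing in a pocket; origin: centre of its underside; its top stands 52 mm above the table, 26 mm above the foam
- packed_b: the other coupling already standing in a pocket; same size and origin
- adapter: bystander: black adapter box lying on the table just right of the case, 44 x 91 x 26 mm, origin under its centre, long side along its y
- tape: bystander: roll of tape lying flat, 80 mm across, 20 mm high, origin under its centre
- torch: bystander: black pocket torch standing on end, 32 mm across, 100 mm high, origin under its centre
Mind the look-alikes: they are no part of the job. What is shaped like the coupling but turquoise is not meant.

How it is judged (in metres and radians):
On the way, in this order (a step that is already met when the one before it is completed fails the run):
1. the coupling stands in the empty pocket, released, while the lid is still open (horizontal distance between coupling and empty_pocket below 0.009 m and z of coupling in the frame of empty_pocket between -0.005 and 0.005 m and angle between coupling's own z axis and vertical below 0.12 rad and contact force between the fingers and coupling below 0.1 N and value of joint lid above 1.6 rad), for 0.2 s.
2. the lid is swung over past vertical (value of joint lid below 1.4 rad), for 0.05 s.
At the end, for the whole second after the job is handed in: lid shut (joint below 0.04 rad); the loose coupling stands upright (within 0.12 rad) and at rest in the pocket that was empty, its centre within 9 mm of the pocket's centre and its underside within 5 mm of the pocket floor (horizontal distance between coupling and empty_pocket below 0.009 m and z of coupling in the frame of empty_pocket between -0.005 and 0.005 m and angle between coupling's own z axis and vertical below 0.12 rad and value of joint lid below 0.04 rad and linear speed of coupling below 0.02 m/s); the robot touches nothing.
It fails at once if lid slammed: falling faster than 3 rad/s (about 0.5 m/s at its handle) on the closing side of vertical (value of joint lid below 1.5 rad and velocity of joint lid below -3 rad/s).
It fails at once if a coupling already packed is shifted more than 15 mm or lifted out (distance of any of packed_a, packed_b from where it was at the start of the episode above 0.015 m).
It fails at once if the adapter, tape roll or torch is moved more than 30 mm (distance of any of adapter, tape, torch from where it was at the start of the episode above 0.03 m).
It also fails if it takes over 56 s, if anything falls off the work surface, if the arm or the gripper's body presses on something with over 40 N, if the wrist force passes 120 N, or if a joint passes its speed limit or range.

## Working session

There is one attempt and no reset: what is moved stays moved. The work goes in short steps, Python scripts to look and compute and a shell command to move; the robot and the scene stay as the last step left them, time stands still between calls to the robot, and variables do not carry over. Pictures are saved under pics/ and viewed, and the job is handed in when it is done.

```bash
ls; mkdir -p pics; python3 - <<'E'
from plant import sensors,capture
import cv2
print(sensors.get_obs())
for n in ("scene","side","wrist"):
    c=capture(n); cv2.imwrite(f"pics/{n}0.png",c["frame"])
    print(n,{k:v for k,v in c.items() if k!="frame"})
E
```

```text
pics
{'time': 0.0, 'joint_positions': array([ 1.10797875e+00,  3.42716830e-01,  1.52501399e+00,  1.67501579e-06,
        1.27539459e+00, -1.45959842e-01]), 'dq': array([ 1.38158394e-03, -7.59125634e-05,  9.17959251e-05,  2.12207359e-03,
       -5.73743070e-04, -1.36164090e-03]), 'tau': array([ 1.08077940e-03, -4.31243491e+01, -2.44225556e+01,  7.19528552e-02,
        5.58695546e-02, -1.17869176e-04]), 'tool_pos': array([163.35633413, 498.51261178, 226.04907887]), 'tcp_rot': array([-1.71780116,  1.56926357, -2.03465939]), 'contact_force': array([-0.08279297,  0.48949219,  0.91443971]), 'moment': array([-0.05596672, -0.01801458,  0.01176229]), 'grip_width': 91.91377957662527}
scene {'vfov': 47.61317640775858, 'cx': 257.52758463658955, 'cy': 189.0332213072598, 'k1': 0.03854014427798139, 'view': array([[ 7.80864706e-01, -6.24699078e-01, -1.17168084e-03,
        -3.83861909e+02],
       [-3.96750985e-01, -4.94482429e-01, -7.73353595e-01,
         3.58686308e+02],
       [ 4.82533902e-01,  6.04349394e-01, -6.33973851e-01,
         7.57584363e+02],
       [ 0.00000000e+00,  0.00000000e+00, 
[... 273 characters left out ...]
2, -5.09707975e-01, -8.58018976e-01,
         1.64027711e+02],
       [ 1.35599463e-01,  8.47378349e-01, -5.13383598e-01,
         6.67156253e+02],
       [ 0.00000000e+00,  0.00000000e+00,  0.00000000e+00,
         1.00000000e+00]])}
wrist {'vfov': 61.592158074204285, 'cx': 259.90591594684446, 'cy': 187.08359482316462, 'k1': 0.009662196675815407, 'mount': array([[ 2.52521887e-04, -2.74944555e-01,  9.61460050e-01,
        -1.57634478e+02],
       [ 9.99999189e-01,  1.26940769e-03,  1.00363036e-04,
         1.42511608e+00],
       [-1.24807905e-03,  9.61459245e-01,  2.74944653e-01,
        -7.33888282e+01],
       [ 0.00000000e+00,  0.00000000e+00,  0.00000000e+00,
         1.00000000e+00]])}
```

View pics/scene0.png

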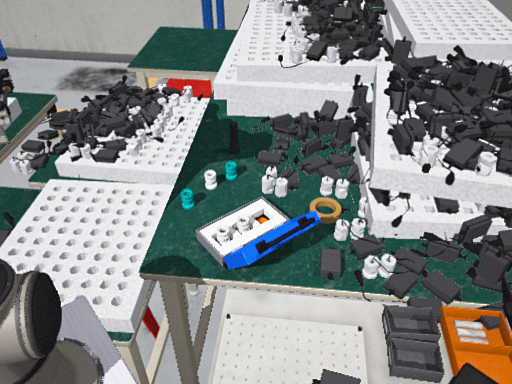

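View pics/side0.png

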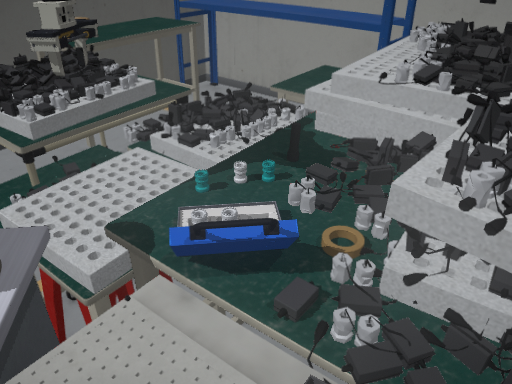

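View pics/wrist0.png

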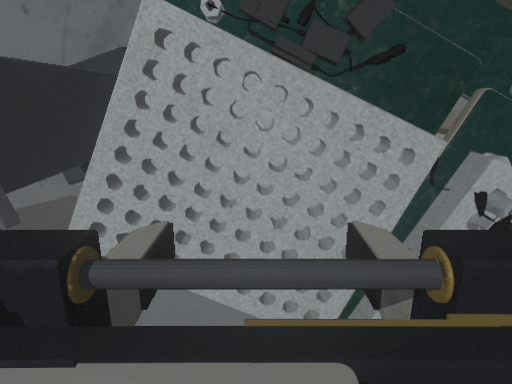

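```bash
cat > h.py <<'E'
import numpy as np, cv2
from plant import sensors,capture
from scipy.spatial.transform import Rotation as R
def f(c): return c["frame"].shape[0]/2/np.tan(np.radians(c["vfov"]/2))
def toolT(o=None):
    o=o or sensors.get_obs(); T=np.eye(4); T[:3,:3]=R.from_euler('xyz',o["tcp_rot"]).as_matrix(); T[:3,3]=o["tool_pos"]; return T
def c2w(c,T=None):
    return np.linalg.inv(c["view"]) if "view" in c else T@c["mount"]
def ray(c,u,v,T=None):
    d=np.array([(u-c["cx"])/f(c),(v-c["cy"])/f(c)]); s=d.copy()
    for _ in range(20): s=d/(1+c["k1"]*(s@s))
    M=c2w(c,T); return M[:3,3],M[:3,:3]@np.array([*s,1.])
def onz(c,u,v,z,T=None):
    o,d=ray(c,u,v,T); return o+d*(z-o[2])/d[2]
def proj(c,P,T=None):
    P=np.atleast_2d(P); M=np.linalg.inv(c2w(c,T)); q=P@M[:3,:3].T+M[:3,3]; s=q[:,:2]/q[:,2:]
    s=s*(1+c["k1"]*(s**2).sum(1,keepdims=True)); return s*f(c)+[c["cx"],c["cy"]]
def tri(rays):
    A=0;b=0
    for o,d in rays:
        d=d/np.linalg.norm(d);Q=np.eye(3)-np.outer(d,d);A=A+Q;b=b+Q@o
    return np.linalg.solve(A,b)
E
python3 - <<'E'
from h import *
for n,(x,y,w,h_) in dict(scene=(170,145,180,135),side=(150,130,200,150)).items():
    c=capture(n); i=c["frame"][y:y+h_,x:x+w]; cv2.imwrite(f"pics/{n}1.png",cv2.resize(i,(800,int(800*h_/w)),interpolation=cv2.INTER_CUBIC))
    print(n,c2w(c)[:3,3])
c=capture("scene");print(onz(c,210,189,0),onz(c,262,222,6),onz(c,325,210,10),onz(c,197,228,32))
c=capture("side");print(onz(c,240,181,0))
E
```

```text
scene [  76.49322352 -520.27975365  757.23025806]
side [ 476.97374845 -565.57433683  491.98726013]
[551.20391629 283.29980579   0.        ] [576.01628456  87.6849132    6.        ] [726.90071488  18.17327698  10.        ] [425.76089046 147.10576827  32.        ]
[560.85120489 287.88683866   0.        ]
```

View pics/scene1.png

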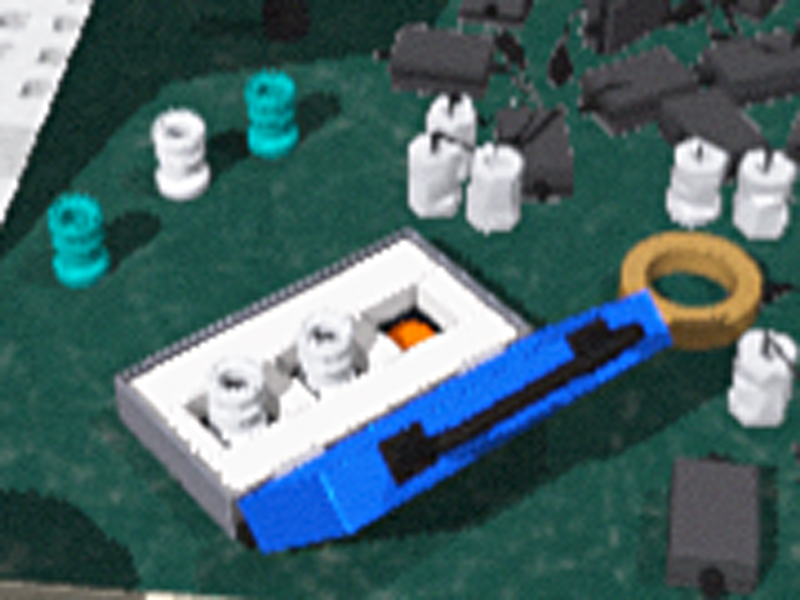

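View pics/side1.png

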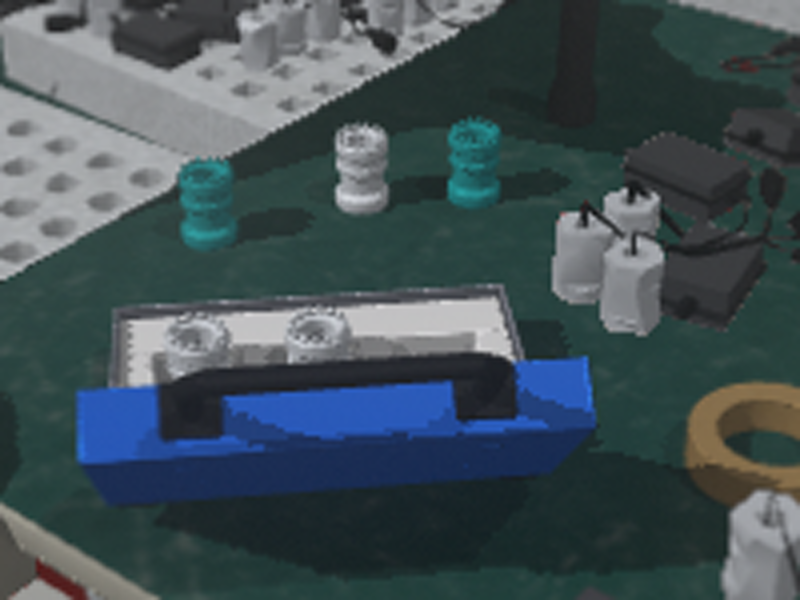

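Candidates for the loose coupling in scene: turquoise (187,199), white/chrome (210,180) and turquoise (231,171). The enlarged crop confirms that (210,180) is chrome and stands alone on the table, left of the case. The other two are the turquoise look-alikes. The orange disc is at about (262,220).

```bash
python3 - <<'E'
from h import *
S=capture("scene");D=capture("side")
sc=lambda x,y:(170+x/4.444,145+y/4.444); sd=lambda x,y:(150+x/4,130+y/4)
bl=onz(S,*sc(117,381),32);br=onz(S,*sc(408,229),32);fr=onz(S,*sc(532,325),32)
bl2=onz(D,*sd(112,308),32);br2=onz(D,*sd(502,286),32)
for n,p in dict(bl=bl,br=br,fr=fr,bl2=bl2,br2=br2).items(): print(n,p.round(1))
print(np.linalg.norm(br-bl),np.linalg.norm(br2-bl2),np.linalg.norm(fr-br),np.degrees(np.arctan2(*(br-bl)[1::-1])),np.degrees(np.arctan2(*(br2-bl2)[1::-1])))
# coupling
print("coup bottom/top scene",onz(S,*sc(183,188),0),onz(S,*sc(180,122),46),"side",onz(D,*sd(361,206),0),onz(D,*sd(362,130),46))
# packed tops
for n,a,b in(("pa",(235,375),(198,333)),("pb",(325,327),(318,324))):print(n,onz(S,*sc(*a),52),onz(D,*sd(*b),52))
hsv=cv2.cvtColor(S["frame"],cv2.COLOR_BGR2HSV);m=cv2.inRange(hsv,(5,180,150),(18,255,255));m[:190]=0;m[240:]=0;m[:,300:]=0
y,x=np.nonzero(m);print("disc",x.min(),x.max(),y.min(),y.max(),onz(S,x.mean(),y.mean(),6))
# bar ends: scene & side
b1=tri([ray(S,*sc(440,440)),ray(D,*sd(215,380))]);b2=tri([ray(S,*sc(600,360)),ray(D,*sd(470,370))]);print("bar",b1,b2)
T=toolT();print(T.round(3))
E
```

```text
bl [419.6 140.3  32. ]
br [618.1 140.4  32. ]
fr [619.8  35.1  32. ]
bl2 [419.8 142.7  32. ]
br2 [619.5 138.5  32. ]
198.47080814310422 199.67458167909248 105.33871138070603 0.014045074645509789 -1.2076702940606336
coup bottom/top scene [557.86005063 287.41597776   0.        ] [562.85899104 292.44450523  46.        ] side [561.19470607 285.41782813   0.        ] [563.3219495  295.27333935  46.        ]
pa [459.95841215  87.68394055  52.        ] [463.19323053  85.21078215  52.        ]
pb [518.03784094  87.35613894  52.        ] [520.10482407  85.74435592  52.        ]
disc 258 266 217 222 [581.63860479  94.36503285   6.        ]
bar [469.36213368 -65.02356255 128.30494088] [563.92851942 -69.56105478 125.94335757]
[[-0.00000e+00  3.12000e-01  9.50000e-01  1.63522e+02]
 [-0.00000e+00  9.50000e-01 -3.12000e-01  4.98881e+02]
 [-1.00000e+00 -0.00000e+00 -0.00000e+00  2.26683e+02]
 [ 0.00000e+00  0.00000e+00  0.00000e+00  1.00000e+00]]
```

```bash
python3 -m crank '[{"dy":-7.6,"dz":44.35,"spin":-0.318},{"dy":-7.6,"dz":44.35,"spin":-0.318},{"dy":-7.6,"dz":44.35,"spin":-0.318},{"dy":-7.6,"dz":44.35,"spin":-0.318},{"dy":-7.6,"dz":44.35,"spin":-0.318},{"dy":-7.6,"dz":44.35,"spin":-0.318},{"dy":-7.6,"dz":44.35,"spin":-0.318},{"dy":-7.6,"dz":44.35,"spin":-0.318},{"dy":-7.6,"dz":44.35,"spin":-0.318},{"dy":-7.6,"dz":44.35,"spin":-0.318},{"dx":10.5,"dy":-7.6,"dz":44.35,"spin":-0.318},{"dx":10.5,"dy":-7.6,"dz":44.35,"spin":-0.318},{"dx":10.5,"dy":-7.6,"dz":44.35,"spin":-0.318},{"dx":10.5,"dy":-7.6,"dz":44.35,"spin":-0.318},{"dx":10.5,"dy":-7.6,"dz":44.35,"spin":-0.318},{"dx":10.5,"dy":-7.6,"dz":44.35,"spin":-0.318},{"dx":10.5,"dy":-7.6,"dz":44.35,"spin":-0.318},{"dx":10.5,"dy":-7.6,"dz":44.35,"spin":-0.318}]'
python3 - <<'E'
from h import *
o=sensors.get_obs();print(o["joint_positions"].round(2))
T=toolT(o);print(T.round(3))
c=capture("wrist");cv2.imwrite("pics/w2.png",c["frame"])
for z in (0,46): print(proj(c,[[560,287,z]],T))
S=capture("scene");print(onz(S,234,153,0))
E
```

```text
[ 1.11  0.34  1.52  0.    1.28 -0.15]
[[-0.00000e+00  3.12000e-01  9.50000e-01  1.63522e+02]
 [-0.00000e+00  9.50000e-01 -3.12000e-01  4.98881e+02]
 [-1.00000e+00 -0.00000e+00 -0.00000e+00  2.26683e+02]
 [ 0.00000e+00  0.00000e+00  0.00000e+00  1.00000e+00]]
[[209.35703701 434.49949008]]
[[204.4744611  467.14085944]]
[705.19895955 381.95991984   0.        ]invalid input at $[0]: expected keys dx, dy, dz, spin
```

View pics/w2.png

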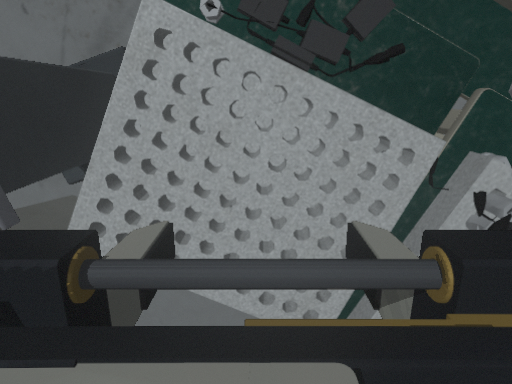

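The call was refused because every row needs all four keys, so the arm has not moved. The picture is the same as the earlier wrist view.

```bash
python3 -m crank '[{"dx":0,"dy":-7.6,"dz":44.35,"spin":-0.318},{"dx":0,"dy":-7.6,"dz":44.35,"spin":-0.318},{"dx":0,"dy":-7.6,"dz":44.35,"spin":-0.318},{"dx":0,"dy":-7.6,"dz":44.35,"spin":-0.318},{"dx":0,"dy":-7.6,"dz":44.35,"spin":-0.318},{"dx":0,"dy":-7.6,"dz":44.35,"spin":-0.318},{"dx":0,"dy":-7.6,"dz":44.35,"spin":-0.318},{"dx":0,"dy":-7.6,"dz":44.35,"spin":-0.318},{"dx":0,"dy":-7.6,"dz":44.35,"spin":-0.318},{"dx":0,"dy":-7.6,"dz":44.35,"spin":-0.318},{"dx":10.5,"dy":-7.6,"dz":44.35,"spin":-0.318},{"dx":10.5,"dy":-7.6,"dz":44.35,"spin":-0.318},{"dx":10.5,"dy":-7.6,"dz":44.35,"spin":-0.318},{"dx":10.5,"dy":-7.6,"dz":44.35,"spin":-0.318},{"dx":10.5,"dy":-7.6,"dz":44.35,"spin":-0.318},{"dx":10.5,"dy":-7.6,"dz":44.35,"spin":-0.318},{"dx":10.5,"dy":-7.6,"dz":44.35,"spin":-0.318}]'
python3 - <<'E'
from h import *
o=sensors.get_obs();print(o["joint_positions"].round(2))
T=toolT(o);print(T.round(3))
c=capture("wrist");cv2.imwrite("pics/w3.png",c["frame"])
for z in (0,46): print(proj(c,[[560,287,z]],T))
E
```

```text
time: 1.97
tool_pos: [561.9, 289.8, 124.6]
tcp_rot: [0.402, 1.566, 0.404]
contact_force: [0.3, 0.2, 0.4]
grip_width: 91.6
[ 0.35  0.62  1.35  0.    1.16 -1.22]
[[ 4.00000e-03 -2.00000e-03  1.00000e+00  5.61929e+02]
 [ 2.00000e-03  1.00000e+00  2.00000e-03  2.89755e+02]
 [-1.00000e+00  2.00000e-03  4.00000e-03  1.24618e+02]
 [ 0.00000e+00  0.00000e+00  0.00000e+00  1.00000e+00]]
[[255.34429702 176.25852382]]
[[254.61369811 191.07762578]]
```

View pics/w3.png

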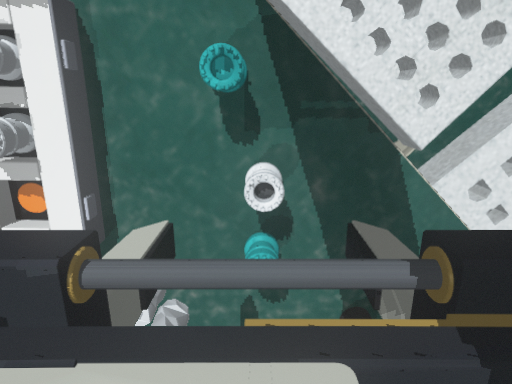

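```bash
python3 - <<'E'
from h import *
o=sensors.get_obs();T=toolT(o)
c=capture("wrist");fr=c["frame"]
cv2.imwrite("pics/w4.png",cv2.resize(fr[150:222,230:300],None,fx=8,fy=8,interpolation=cv2.INTER_CUBIC))
cv2.imwrite("pics/w5.png",cv2.resize(fr[0:232,0:130],None,fx=2.5,fy=2.5,interpolation=cv2.INTER_CUBIC))
for z in (0,46): print(proj(c,[[563,293.5,z]],T), onz(c,264,190,46,T))
hsv=cv2.cvtColor(fr,cv2.COLOR_BGR2HSV);m=cv2.inRange(hsv,(5,180,120),(18,255,255));m[230:]=0
y,x=np.nonzero(m);print("disc",x.min(),x.max(),y.min(),y.max(),onz(c,x.mean(),y.mean(),6,T))
E
```

```text
[[262.55159822 179.61201704]] [559.00462784 294.15531457  46.        ]
[[263.10963503 194.98034967]] [559.00462784 294.15531457  46.        ]Traceback (most recent call last):
  File "<stdin>", line 8, in <module>
    return umr_minimum(a, axis, None, out, keepdims, initial, where)
ValueError: zero-size array to reduction operation minimum which has no identity
```

View pics/w4.png

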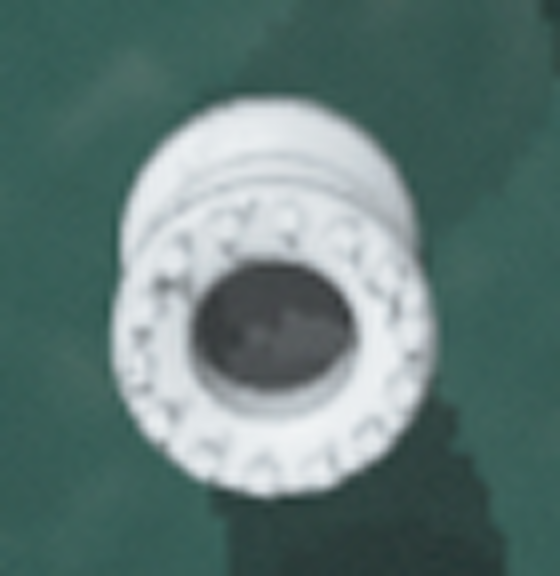

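View pics/w5.png

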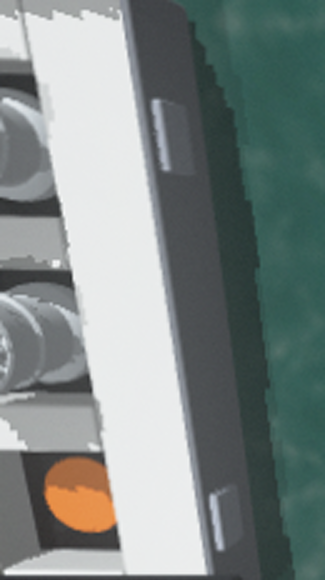

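```bash
python3 -m crank '[{"dx":2,"dy":0.5,"dz":0.05,"spin":0},{"dx":5,"dy":0.5,"dz":0.05,"spin":0},{"dx":7.5,"dy":0.5,"dz":0.05,"spin":0},{"dx":7.5,"dy":0.5,"dz":0.05,"spin":0},{"dx":7.5,"dy":0.5,"dz":0.05,"spin":0},{"dx":7.5,"dy":0.5,"dz":0.05,"spin":0}]'
python3 - <<'E'
from h import *
o=sensors.get_obs();T=toolT(o);print(T.round(3))
c=capture("wrist");fr=c["frame"]
cv2.imwrite("pics/w6.png",fr)
print(proj(c,[[562,294,46],[562,294,0]],T))
for z in(0,46):print(onz(c,264,190,z,T))
E
```

```text
time: 2.57
tool_pos: [562.9, 294.2, 49.0]
tcp_rot: [0.377, 1.567, 0.379]
contact_force: [0.6, 1.2, -0.1]
grip_width: 91.9
[[ 3.00000e-03 -2.00000e-03  1.00000e+00  5.62869e+02]
 [ 1.00000e-03  1.00000e+00  2.00000e-03  2.94249e+02]
 [-1.00000e+00  1.00000e-03  3.00000e-03  4.89930e+01]
 [ 0.00000e+00  0.00000e+00  0.00000e+00  1.00000e+00]]
[[257.24513106 233.62977493]
 [257.72174913 205.35691185]]
[551.12074582 298.18776986   0.        ]
[537.36399849 297.49618903  46.        ]
```

View pics/w6.png

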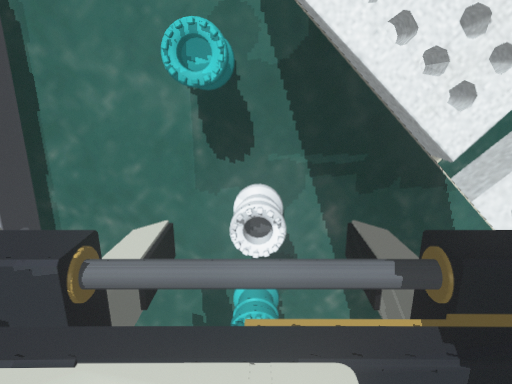

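```bash
python3 -m crank '[{"dx":1.2,"dy":0,"dz":-0.2,"spin":0},{"dx":2.4,"dy":0,"dz":-0.2,"spin":0},{"dx":2.4,"dy":0,"dz":-0.2,"spin":0},{"dx":2.4,"dy":0,"dz":-0.2,"spin":0}]'
python3 -m crank '[{"dx":0,"dy":0,"dz":0,"spin":0},{"dx":0,"dy":0,"dz":0,"spin":0},{"dx":0,"dy":0,"dz":0,"spin":0},{"dx":0,"dy":0,"dz":0,"spin":0},{"dx":0,"dy":0,"dz":0,"spin":0},{"dx":0,"dy":0,"dz":0,"spin":0},{"dx":0,"dy":0,"dz":0,"spin":0},{"dx":0,"dy":0,"dz":0,"spin":0},{"dx":0,"dy":0,"dz":0,"spin":0},{"dx":0,"dy":0,"dz":0,"spin":0}]' 0
```

```text
time: 2.95
tool_pos: [559.7, 293.5, 22.8]
tcp_rot: [-2.924, 1.57, -2.923]
contact_force: [-0.1, 0.2, -0.1]
grip_width: 91.7
time: 3.78
tool_pos: [559.8, 293.5, 22.7]
tcp_rot: [0.768, 1.571, 0.769]
contact_force: [-0.1, 0.5, -0.9]
grip_width: 30.3
```

```bash
python3 -m crank '[{"dx":-2,"dy":0,"dz":0,"spin":0},{"dx":-5,"dy":0,"dz":0,"spin":0},{"dx":-8,"dy":-1,"dz":0.2,"spin":0},{"dx":-9,"dy":-4,"dz":0.6,"spin":0},{"dx":-9,"dy":-7,"dz":1,"spin":0},{"dx":-9,"dy":-10,"dz":1.4,"spin":0},{"dx":-9,"dy":-13,"dz":1.7,"spin":0},{"dx":-9,"dy":-16,"dz":1.7,"spin":0},{"dx":-9,"dy":-18.5,"dz":1.7,"spin":0},{"dx":-9,"dy":-20,"dz":1.7,"spin":0},{"dx":-9,"dy":-20.7,"dz":1.75,"spin":0},{"dx":-9,"dy":-20.7,"dz":1.75,"spin":0},{"dx":-9,"dy":-20.7,"dz":1.75,"spin":0},{"dx":-9,"dy":-20.7,"dz":1.75,"spin":0}]'
python3 - <<'E'
from h import *
o=sensors.get_obs();T=toolT(o);print(T.round(3))
for n in("wrist","scene","side"):
    c=capture(n);cv2.imwrite(f"pics/{n}7.png",c["frame"] if n=="wrist" else cv2.resize(c["frame"][120:290,150:350],None,fx=4,fy=4)[:600])
E
```

```text
time: 4.95
tool_pos: [577.5, 87.7, 112.7]
tcp_rot: [1.706, 1.57, 1.708]
contact_force: [0.6, 0.0, -0.4]
grip_width: 30.4
[[-0.00000e+00 -2.00000e-03  1.00000e+00  5.77470e+02]
 [ 0.00000e+00  1.00000e+00  2.00000e-03  8.76560e+01]
 [-1.00000e+00  0.00000e+00 -0.00000e+00  1.12655e+02]
 [ 0.00000e+00  0.00000e+00  0.00000e+00  1.00000e+00]]
```

View pics/wrist7.png

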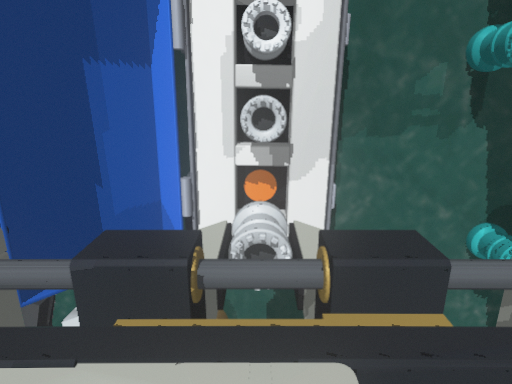

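View pics/scene7.png

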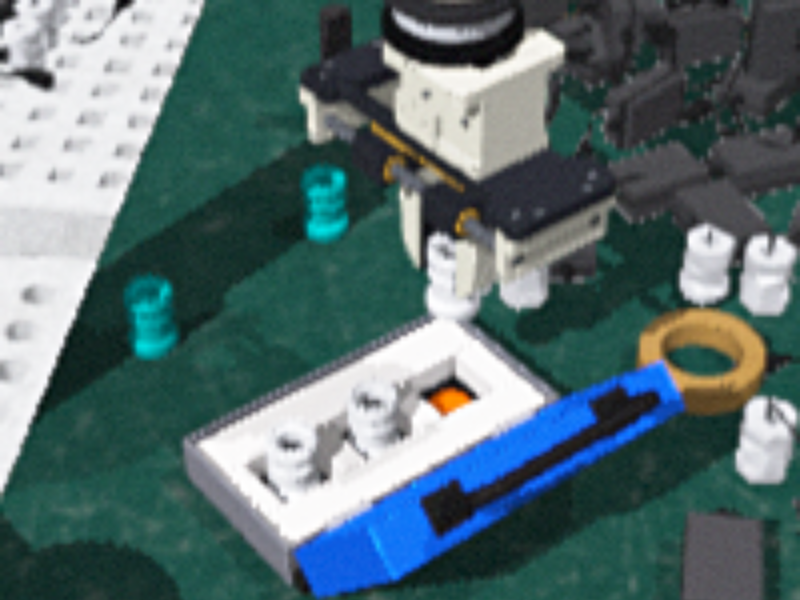

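View pics/side7.png

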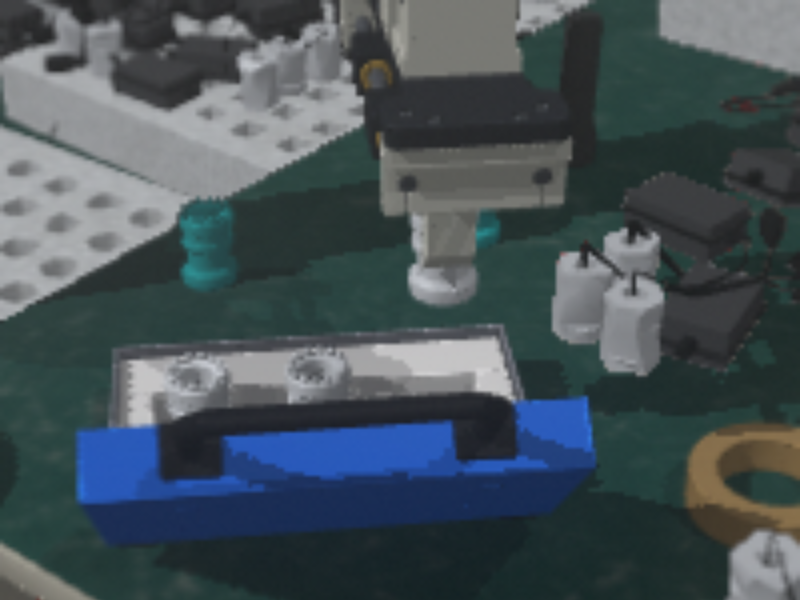

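```bash
python3 - <<'E'
from h import *
o=sensors.get_obs();T=toolT(o);print(T[:3,3])
c=capture("wrist");fr=c["frame"]
hsv=cv2.cvtColor(fr,cv2.COLOR_BGR2HSV);m=cv2.inRange(hsv,(3,140,80),(20,255,255));m[215:]=0
k,l,st,ce=cv2.connectedComponentsWithStats(m)
for i in range(1,k):
    if st[i,4]>30:print(st[i],ce[i],onz(c,*ce[i],6,T))
for p in((266,28),(264,119)):print("packed top",onz(c,*p,52,T))
# foam edge / rim lines at rows
for p in((347,0),(334,200),(186,30),(193,160)):print("edge",p,onz(c,*p,32,T))
for p in((236,110),(292,110),(235,190),(288,190)):print("pocket side",onz(c,*p,26,T))
cv2.imwrite("pics/w8.png",cv2.resize(fr[80:280,180:350],None,fx=3,fy=3,interpolation=cv2.INTER_CUBIC))
E
```

```text
[577.47066606  87.67253861 112.65822553]
[244 170  33  31 767] [260.14602347 185.58670143] [578.71832286  89.05812919   6.        ]
packed top [464.90658168  92.16721524  52.        ]
packed top [519.84130563  91.34722202  52.        ]
edge (347, 0) [444.43734042 145.59966649  32.        ]
edge (334, 200) [582.83383454 146.50673403  32.        ]
edge (186, 30) [462.76175057  38.61756646  32.        ]
edge (193, 160) [551.65880356  38.50585526  32.        ]
pocket side [515.24667589  70.96790999  26.        ]
pocket side [515.08636245 112.28392324  26.        ]
pocket side [576.8048295   69.15409049  26.        ]
pocket side [576.63857966 111.06206268  26.        ]
```

View pics/w8.png

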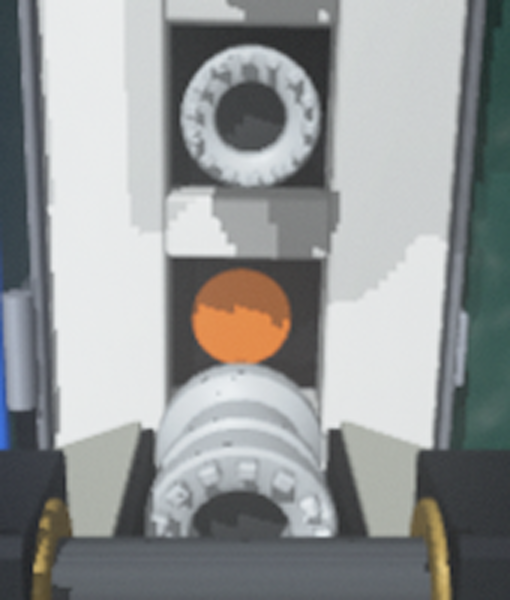

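```bash
python3 - <<'E'
from h import *
T=toolT();c=capture("wrist")
for z in(90,93,96):print(z,onz(c,260,201.7,z,T)+[16.5,0,0])
for r in (80+455/3,):print(onz(c,260,r,136,T))
for r in(165.7,209):print("pocket x edge",onz(c,262,r,26,T))
S=capture("scene");D=capture("side")
# held bottom flange: scene crop (453,318) bottom; side crop(443,303)
for z in (90,):print(onz(S,150+453/4,120+314/4,z),onz(D,150+443/4,120+302/4,z))
E
```

```text
90 [581.51046768  88.73495226  90.        ]
93 [580.50354845  88.73059949  93.        ]
96 [579.49662922  88.72624672  96.        ]
[563.82602265  88.72477784 136.        ]
pocket x edge [557.11916019  90.25949521  26.        ]
pocket x edge [592.6728685   90.46127687  26.        ]
[572.87869967  79.86673423  90.        ] [578.00659337  73.3765853   90.        ]
```

```bash
python3 -m crank '[{"dx":0.5,"dy":0,"dz":-0.22,"spin":0},{"dx":2.5,"dy":0,"dz":-0.22,"spin":0},{"dx":4.5,"dy":0,"dz":-0.22,"spin":0},{"dx":5.5,"dy":0,"dz":-0.22,"spin":0},{"dx":6.2,"dy":0,"dz":-0.22,"spin":0},{"dx":6.6,"dy":0,"dz":-0.22,"spin":0},{"dx":7,"dy":0,"dz":-0.22,"spin":0},{"dx":7,"dy":0,"dz":-0.22,"spin":0}]'
python3 - <<'E'
from h import *
for n in("wrist","scene","side"):
    c=capture(n);fr=c["frame"];cv2.imwrite(f"pics/{n}9.png",cv2.resize(fr[80:280,180:350],None,fx=3,fy=3) if n=="wrist" else cv2.resize(fr[150:270,180:330],None,fx=5,fy=5))
E
```

```text
time: 5.97
tool_pos: [575.4, 86.5, 42.5]
tcp_rot: [1.836, 1.571, 1.837]
contact_force: [-0.3, 0.7, -1.3]
grip_width: 30.2
```

View pics/wrist9.png

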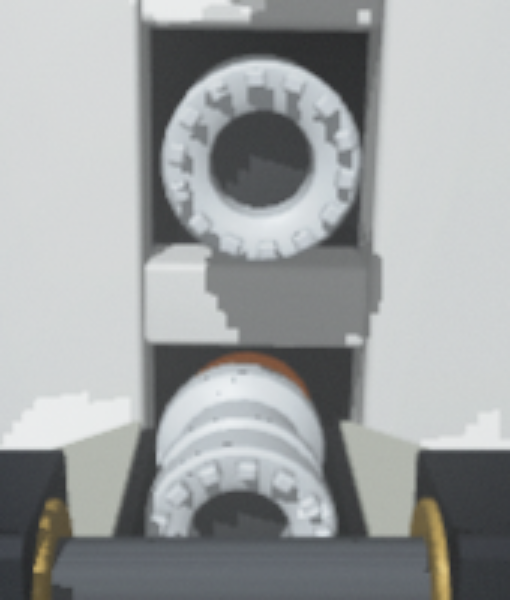

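View pics/scene9.png

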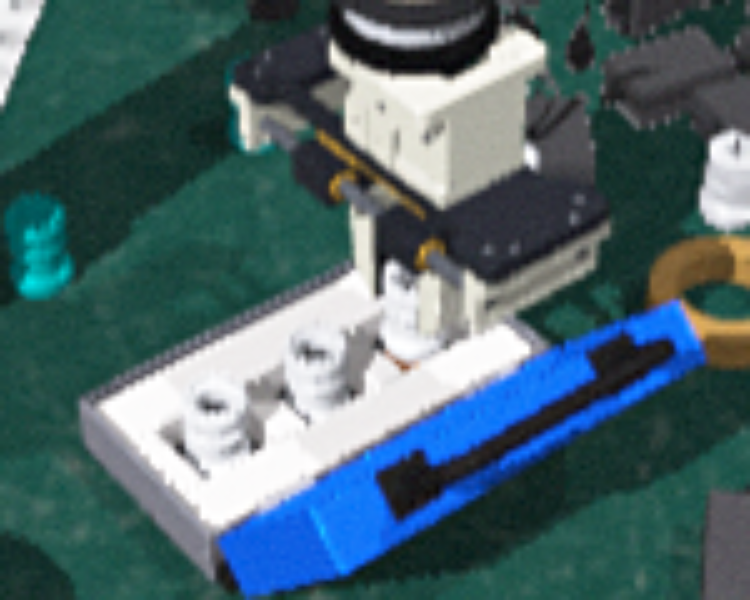

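View pics/side9.png

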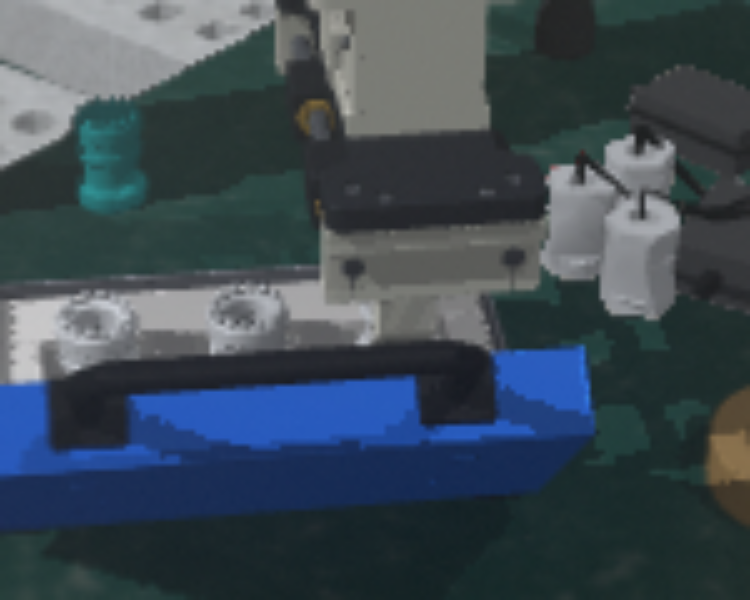

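```bash
python3 - <<'E'
from h import *
T=toolT();c=capture("wrist")
print("disc c",onz(c,180+248/3,80+353/3,6,T)+[14,0,0])
print("pocket",onz(c,180+255/3,80+345/3,26,T)+[21,0,0],onz(c,180+148/3,80+400/3,26,T),onz(c,180+361/3,80+400/3,26,T))
for z in(20,23,26):print("coup",onz(c,260,80+365/3,z,T)+[16.5,0,0])
E
```

```text
disc c [579.62898293  89.49616443   6.        ]
pocket [578.56925155  90.62452139  26.        ] [568.73450155  70.06731486  26.        ] [568.62749223 111.13789075  26.        ]
coup [580.09685649  87.79515271  20.        ]
coup [579.08617033  87.79238163  23.        ]
coup [578.07548418  87.78961054  26.        ]
```

```bash
python3 -m crank '[{"dx":0,"dy":0.2,"dz":0,"spin":0},{"dx":0.4,"dy":0.2,"dz":0,"spin":0},{"dx":0.8,"dy":0.2,"dz":0,"spin":0},{"dx":1.1,"dy":0.2,"dz":0,"spin":0},{"dx":1.3,"dy":0.2,"dz":0,"spin":0},{"dx":1.3,"dy":0.2,"dz":0,"spin":0},{"dx":1.3,"dy":0.2,"dz":0,"spin":0}]'
```

```text
time: 6.75
tool_pos: [575.2, 88.5, 29.5]
tcp_rot: [2.989, 1.57, 2.991]
contact_force: [-0.0, -0.2, -0.1]
grip_width: 30.0
```

```bash
python3 -m crank '[{"dx":0.05,"dy":0,"dz":0,"spin":0},{"dx":0.05,"dy":0,"dz":0,"spin":0},{"dx":0.05,"dy":0,"dz":0,"spin":0},{"dx":0.05,"dy":0,"dz":0,"spin":0},{"dx":0.05,"dy":0,"dz":0,"spin":0},{"dx":0.05,"dy":0,"dz":0,"spin":0}]' 47
python3 -m crank '[{"dx":-0.5,"dy":0,"dz":0,"spin":0},{"dx":-2,"dy":0,"dz":0,"spin":0},{"dx":-4,"dy":0,"dz":0,"spin":0},{"dx":-7,"dy":0,"dz":0,"spin":0},{"dx":-10,"dy":0,"dz":0,"spin":0},{"dx":-13,"dy":0,"dz":0,"spin":0},{"dx":-16,"dy":0,"dz":0,"spin":0},{"dx":-18,"dy":0,"dz":-1,"spin":0},{"dx":-18,"dy":0,"dz":-3,"spin":0},{"dx":-18,"dy":0,"dz":-5,"spin":0},{"dx":-18,"dy":0,"dz":-5,"spin":0},{"dx":-18,"dy":0,"dz":-5,"spin":0},{"dx":-18,"dy":0,"dz":-5,"spin":0}]'
python3 - <<'E'
from h import *
T=toolT();print(T[:3,3])
for n in("wrist","scene","side"):
    c=capture(n);fr=c["frame"];cv2.imwrite(f"pics/{n}10.png",fr if n=="wrist" else cv2.resize(fr[150:270,180:330],None,fx=5,fy=5))
E
```

```text
time: 7.25
tool_pos: [575.4, 88.5, 29.3]
tcp_rot: [0.227, 1.571, 0.228]
contact_force: [0.2, 1.2, -0.1]
grip_width: 43.0
time: 8.33
tool_pos: [525.9, 88.5, 209.6]
tcp_rot: [0.076, 1.57, 0.078]
contact_force: [-0.1, 0.3, 0.4]
grip_width: 43.4
[525.87325023  88.45189699 209.64390696]
```

View pics/wrist10.png

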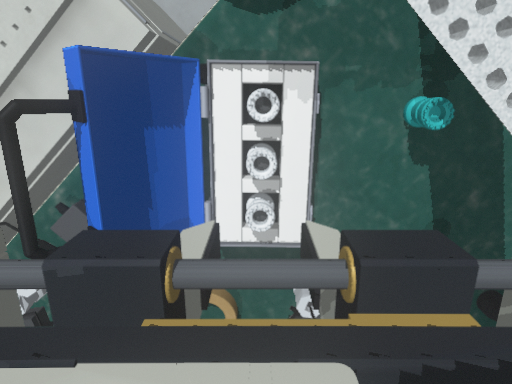

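View pics/scene10.png

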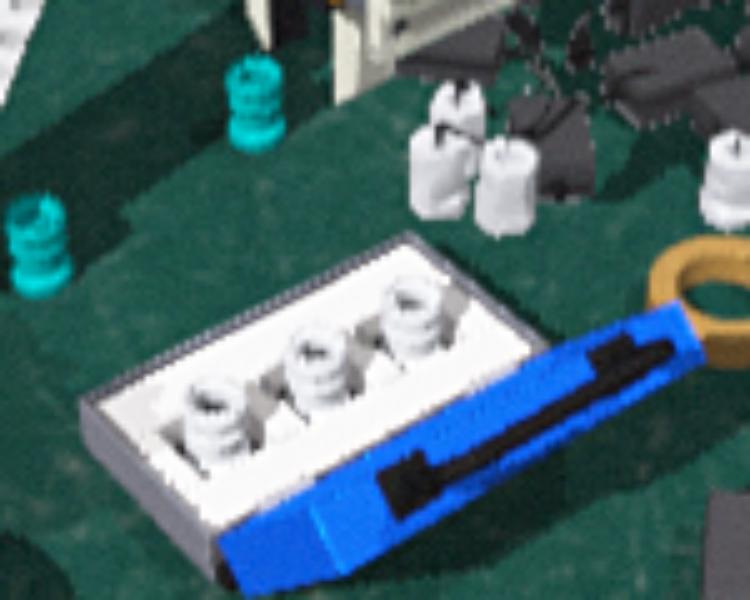

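View pics/side10.png

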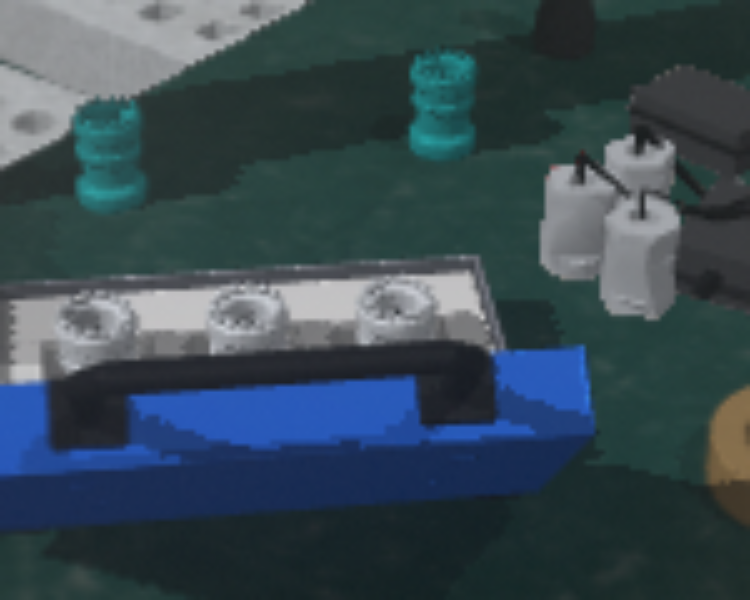

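```bash
python3 - <<'E'
from h import *
T=toolT();c=capture("wrist");fr=c["frame"]
b=np.array([0,1.3,0])
for p in((208.5,62),(318.5,62),(313,246),(209,246)):print("rim",p,(onz(c,*p,32,T)-b).round(1))
for p in((264,105),(261,161),(260,213)):print("top",(onz(c,*p,52,T)-b).round(1))
for p in((200,60),(202,210)):print("lid hinge edge",(onz(c,*p,36,T)-b).round(1))
# bar: triangulate with scene/side planes: bar line in wrist -> plane ; sample pts
S=capture("scene");D=capture("side")
# bar centreline samples
g=cv2.cvtColor(fr,cv2.COLOR_BGR2GRAY)
cv2.imwrite("pics/w11.png",cv2.resize(fr[40:280,0:220],None,fx=2.5,fy=2.5))
for n,q in(("S",S),("D",D)):
    cv2.imwrite(f"pics/bar{n}.png",cv2.resize(q["frame"][195:275,160:330],None,fx=4.7,fy=4.7,interpolation=cv2.INTER_CUBIC))
E
```

```text
rim (208.5, 62) [422.4  38.1  32. ]
rim (318.5, 62) [422.2 145.   32. ]
rim (313, 246) [618.3 149.   32. ]
rim (209, 246) [618.6  30.5  32. ]
top [462.1  92.   52. ]
top [516.   89.4  52. ]
top [570.9  88.5  52. ]
lid hinge edge [421.   30.7  36. ]
lid hinge edge [573.6  25.3  36. ]
```

View pics/w11.png

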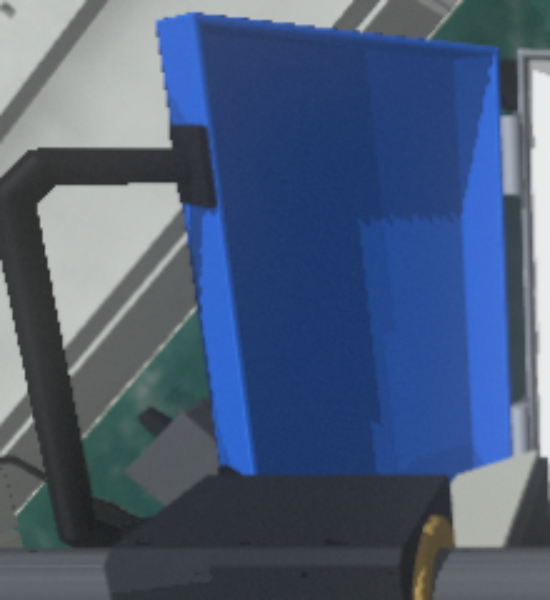

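View pics/barS.png

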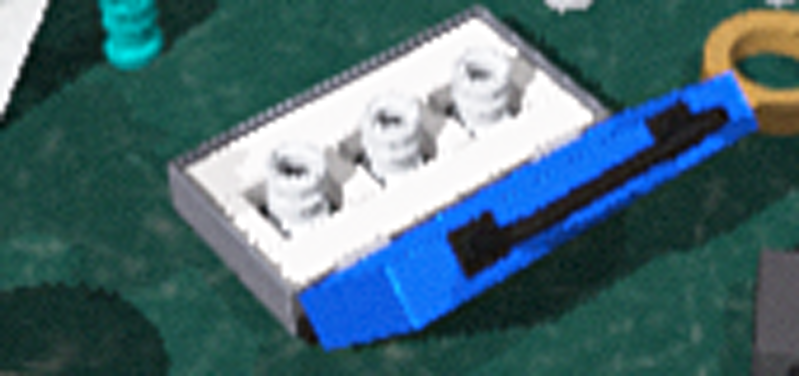

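View pics/barD.png

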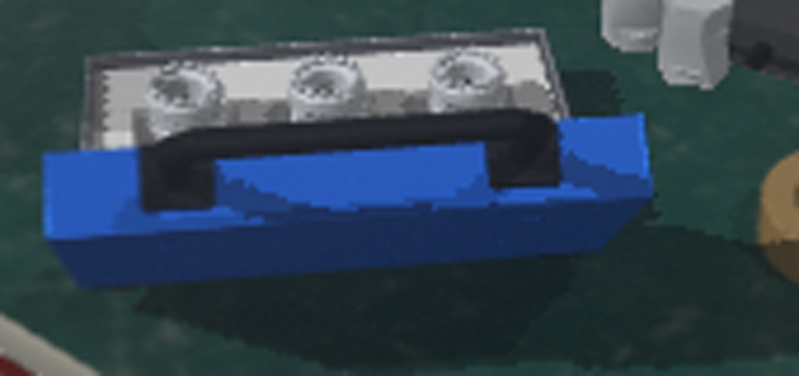

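```bash
python3 - <<'E'
from h import *
T=toolT();c=capture("wrist");S=capture("scene");D=capture("side")
s=lambda x,y:(160+x/4.7,195+y/4.7); w=lambda x,y:(x/2.5,40+y/2.5)
L=[(S,s(530,225),s(690,136),None),(D,s(215,139),s(510,124),None),(c,w(19,207),w(76,537),T)]
P=[]
for q,a,b,t in L:
    o,d1=ray(q,*a,t);_,d2=ray(q,*b,t);n=np.cross(d1,d2);n/=np.linalg.norm(n);P.append((n,n@o))
import itertools
for x in(490,520,550):
  for i,j in itertools.combinations(range(3),2):
    A=np.array([P[i][0],P[j][0],[1,0,0]]);print(x,"SDW"[i]+"SDW"[j],np.linalg.solve(A,[P[i][1],P[j][1],x]).round(1))
# bar ends: near bend in wrist
a=ray(S,*s(492,240));b=ray(D,*s(165,160));e=ray(c,*w(19,180),T)
print(tri([a,b]),tri([a,b,e]))
print(tri([ray(S,*s(725,117)),ray(D,*s(545,125))]))
# expected bar projections
for y0 in(28,30):
  for x in(470,520,567):
    p=[[x,y0-115.5,145]];print(y0,x,(proj(S,p)-[160,195])*4.7,(proj(D,p)-[160,195])*4.7,(proj(c,p,T)-[0,40])*2.5)
E
```

```text
490 SD [490.  -84.6 146.2]
490 SW [490.  -82.4 143.2]
490 DW [490.  -81.7 144.1]
520 SD [520.  -85.4 145.9]
520 SW [520.  -83.5 143.3]
520 DW [520.  -82.8 144.1]
550 SD [550.  -86.2 145.7]
550 SW [550.  -84.5 143.4]
550 DW [550.  -84.  144.1]
[457.89792243 -64.99934598 125.38938313] [457.88257362 -78.39334856 138.23667864]
[576.29439111 -81.80080995 139.55431079]
28 470 [[550.12951022 223.89257781]] [[201.12292197 150.0470147 ]] [[ -9.18932157 201.60316142]]
28 520 [[640.08922487 169.84566782]] [[365.81542036 137.88993383]] [[ 30.15961401 379.86817043]]
28 567 [[720.23099912 121.74961234]] [[517.61587823 126.50785769]] [[ 62.6113625  528.99325002]]
30 470 [[546.9545653  221.11843609]] [[200.93388758 146.16592684]] [[ -1.64628092 201.64504945]]
30 520 [[636.8750851 167.2248772]] [[365.15976555 134.08214004]] [[ 37.23742815 379.88314496]]
30 567 [[716.98708681 119.26143183]] [[516.54002829 122.77210051]] [[ 69.30666489 528.99013127]]
```

```bash
python3 -m crank '[{"dx":0,"dy":-2,"dz":-0.2,"spin":0.02},{"dx":0,"dy":-5,"dz":-0.5,"spin":0.02},{"dx":0,"dy":-8.5,"dz":-0.9,"spin":0.02},{"dx":0,"dy":-12,"dz":-0.9,"spin":0.02},{"dx":0,"dy":-15,"dz":-0.9,"spin":0.02},{"dx":0,"dy":-17,"dz":-0.9,"spin":0.02},{"dx":1.5,"dy":-17.3,"dz":-0.9,"spin":0.02},{"dx":3,"dy":-17.3,"dz":-0.9,"spin":0.02},{"dx":4,"dy":-17.3,"dz":-0.9,"spin":0.02},{"dx":4,"dy":-17.3,"dz":-0.9,"spin":0.02},{"dx":4,"dy":-17.3,"dz":-0.9,"spin":0.02}]' 35
python3 - <<'E'
from h import *
T=toolT();print(T[:3,3])
for n in("wrist","scene","side"):
    c=capture(n);fr=c["frame"];cv2.imwrite(f"pics/{n}12.png",fr if n=="wrist" else cv2.resize(fr[150:270,180:330],None,fx=5,fy=5))
E
```

```text
time: 9.7
tool_pos: [516.4, -84.2, 169.0]
tcp_rot: [2.701, 1.57, 2.683]
contact_force: [0.2, -0.6, 0.9]
grip_width: 32.2
[516.42318373 -84.21073112 168.99648679]
```

View pics/wrist12.png

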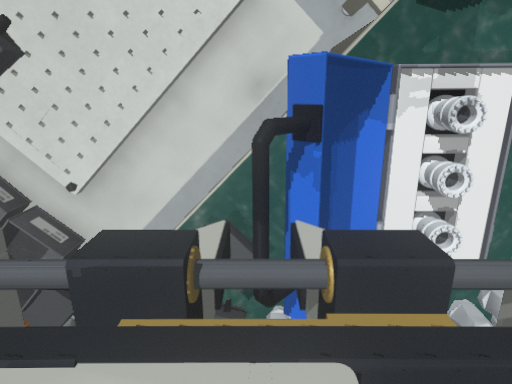

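View pics/scene12.png

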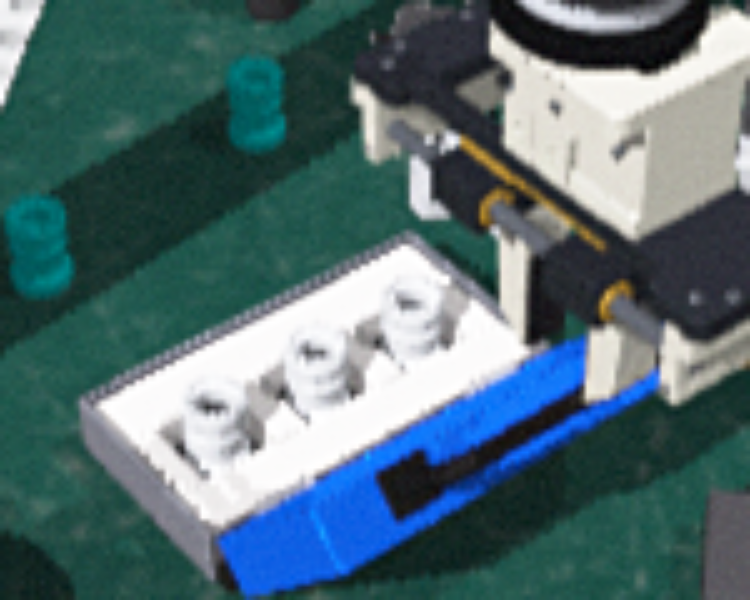

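View pics/side12.png

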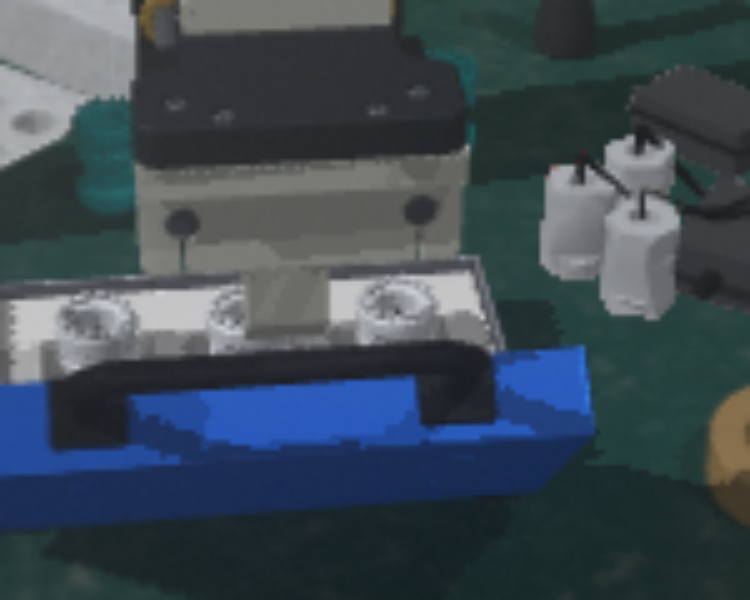

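```bash
python3 -m crank '[{"dx":1,"dy":0,"dz":0,"spin":0},{"dx":2.2,"dy":0,"dz":0,"spin":0},{"dx":3.2,"dy":0,"dz":0,"spin":0},{"dx":3.8,"dy":0,"dz":0,"spin":0},{"dx":3.8,"dy":0,"dz":0,"spin":0},{"dx":3.8,"dy":0,"dz":0,"spin":0}]'
python3 -m crank '[{"dx":0,"dy":0,"dz":0,"spin":0},{"dx":0,"dy":0,"dz":0,"spin":0},{"dx":0,"dy":0,"dz":0,"spin":0},{"dx":0,"dy":0,"dz":0,"spin":0},{"dx":0,"dy":0,"dz":0,"spin":0},{"dx":0,"dy":0,"dz":0,"spin":0}]' 0
python3 - <<'E'
from h import *
import numpy as np
# path rel. start
th=np.arange(2.3,-0.001,-0.1)
y=(160*np.cos(th)-12*np.sin(th));z=160*np.sin(th)+12*np.cos(th)
y-=y[0];z-=z[0]
for t,a,b in zip(th,y,z):print(round(t,2),"dy",round(a/10,2),"dx",round(-b/10,2))
E
```

```text
time: 10.35
tool_pos: [516.5, -84.4, 130.9]
tcp_rot: [2.722, 1.57, 2.704]
contact_force: [0.8, -0.2, 0.9]
grip_width: 32.4
time: 10.85
tool_pos: [516.8, -83.9, 131.6]
tcp_rot: [0.948, 1.57, 0.929]
contact_force: [-0.5, 4.5, 2.0]
grip_width: 8.8
2.3 dy 0.0 dx -0.0
2.2 dy 1.17 dx -1.1
2.1 dy 2.44 dx -2.07
2.0 dy 3.81 dx -2.92
1.9 dy 5.25 dx -3.62
1.8 dy 6.75 dx -4.18
1.7 dy 8.3 dx -4.58
1.6 dy 9.89 dx -4.83
1.5 dy 11.49 dx -4.91
1.4 dy 13.09 dx -4.84
1.3 dy 14.68 dx -4.61
1.2 dy 16.23 dx -4.22
1.1 dy 17.74 dx -3.67
1.0 dy 19.19 dx -2.98
0.9 dy 20.56 dx -2.15
0.8 dy 21.84 dx -1.18
0.7 dy 23.02 dx -0.09
0.6 dy 24.08 dx 1.11
0.5 dy 25.02 dx 2.41
0.4 dy 25.82 dx 3.8
0.3 dy 26.49 dx 5.26
0.2 dy 27.0 dx 6.78
0.1 dy 27.36 dx 8.34
-0.0 dy 27.56 dx 9.93
```

```bash
python3 -m crank '[{"dx":-0.55,"dy":0.58,"dz":0,"spin":0},{"dx":-1.1,"dy":1.17,"dz":0,"spin":0},{"dx":-1.6,"dy":1.8,"dz":0,"spin":0},{"dx":-2.07,"dy":2.44,"dz":0,"spin":0},{"dx":-2.5,"dy":3.12,"dz":0,"spin":0},{"dx":-2.92,"dy":3.81,"dz":0,"spin":0},{"dx":-2.92,"dy":3.81,"dz":0,"spin":0},{"dx":-2.92,"dy":3.81,"dz":0,"spin":0}]'
python3 - <<'E'
from h import *
for n in("wrist","scene","side"):
    c=capture(n);fr=c["frame"];cv2.imwrite(f"pics/{n}13.png",fr if n=="wrist" else cv2.resize(fr[130:270,170:345],None,fx=4.3,fy=4.3))
E
```

```text
time: 11.52
tool_pos: [517.3, -46.6, 161.4]
tcp_rot: [-0.961, 1.569, -0.979]
contact_force: [-2.5, -4.6, 7.1]
grip_width: 9.3
```

View pics/side13.png

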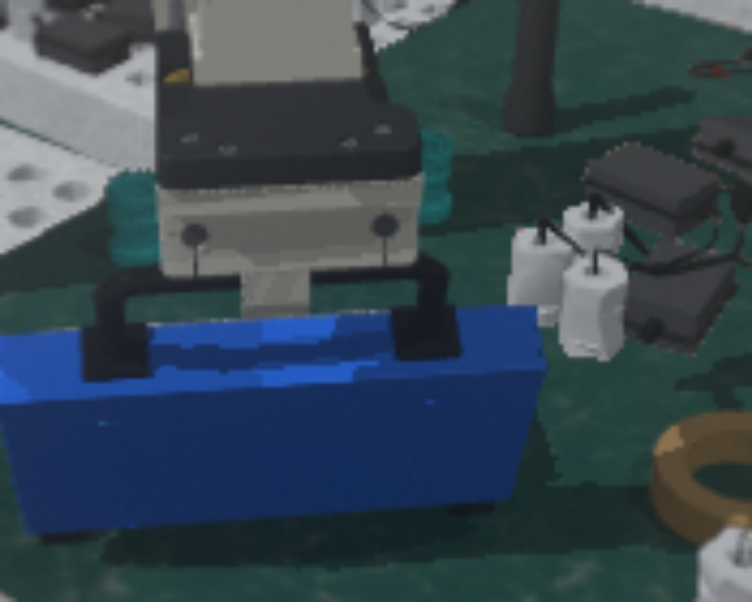

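View pics/scene13.png

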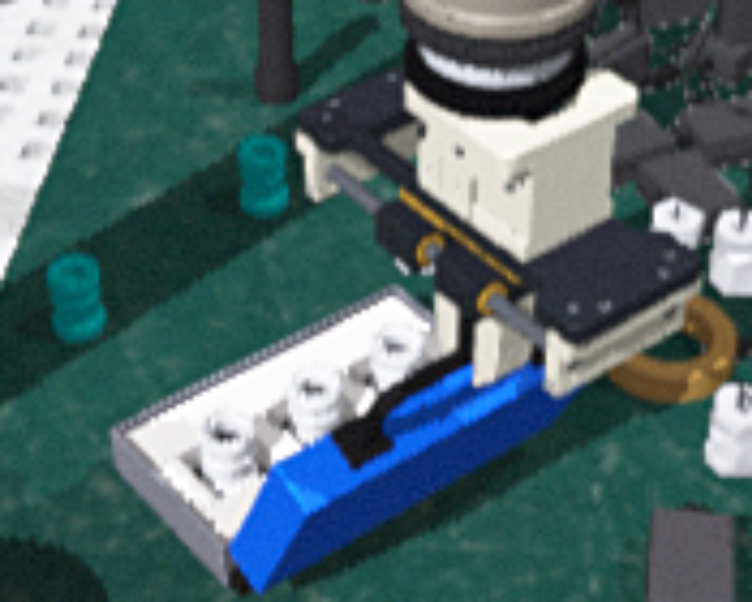

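```bash
python3 -m crank '[{"dx":-0.37,"dy":0.71,"dz":0,"spin":0},{"dx":-0.7,"dy":1.44,"dz":0,"spin":0},{"dx":-1.26,"dy":2.94,"dz":0,"spin":0},{"dx":-1.66,"dy":4.49,"dz":0,"spin":0},{"dx":-1.91,"dy":6.08,"dz":0,"spin":0},{"dx":-1.99,"dy":7.68,"dz":0,"spin":0},{"dx":-1.92,"dy":9.28,"dz":0,"spin":0},{"dx":-1.69,"dy":10.87,"dz":0,"spin":0},{"dx":-1.5,"dy":11.65,"dz":0,"spin":0},{"dx":-1.3,"dy":12.42,"dz":0,"spin":0},{"dx":-1.3,"dy":12.42,"dz":0,"spin":0}]'
python3 - <<'E'
from h import *
for n in("wrist","scene","side"):
    c=capture(n);fr=c["frame"];cv2.imwrite(f"pics/{n}14.png",fr if n=="wrist" else cv2.resize(fr[110:270,160:345],None,fx=3.7,fy=3.7))
E
```

```text
time: 12.58
tool_pos: [519.7, 79.1, 173.3]
tcp_rot: [1.206, 1.57, 1.188]
contact_force: [0.6, 1.3, 5.6]
grip_width: 8.6
```

View pics/side14.png

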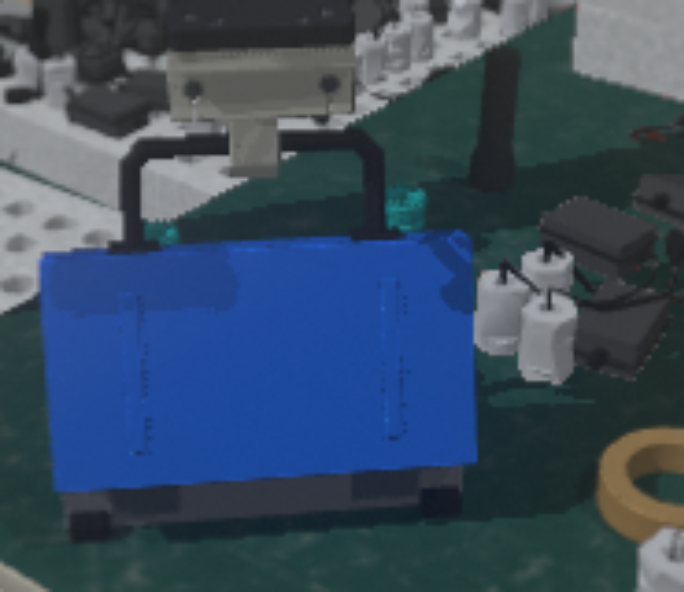

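View pics/scene14.png

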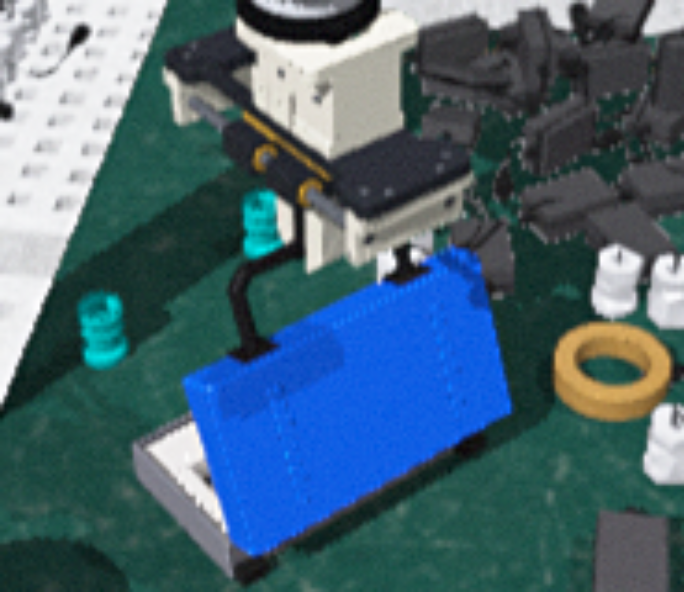

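```bash
python3 -m crank '[{"dx":0.25,"dy":0.76,"dz":0,"spin":0},{"dx":0.55,"dy":1.51,"dz":0,"spin":0},{"dx":0.88,"dy":2.25,"dz":0,"spin":0},{"dx":1.24,"dy":2.96,"dz":0,"spin":0},{"dx":1.65,"dy":3.66,"dz":0,"spin":0},{"dx":2.07,"dy":4.33,"dz":0,"spin":0},{"dx":2.54,"dy":4.98,"dz":0,"spin":0},{"dx":3.04,"dy":5.61,"dz":0,"spin":0},{"dx":3.57,"dy":6.21,"dz":0,"spin":0},{"dx":4.13,"dy":6.79,"dz":0,"spin":0},{"dx":4.72,"dy":7.33,"dz":0,"spin":0},{"dx":5.33,"dy":7.85,"dz":0,"spin":0},{"dx":5.97,"dy":8.33,"dz":0,"spin":0},{"dx":6.63,"dy":8.79,"dz":0,"spin":0},{"dx":6.63,"dy":8.79,"dz":0,"spin":0}]'
python3 - <<'E'
from h import *
for n in("wrist","scene","side"):
    c=capture(n);fr=c["frame"];cv2.imwrite(f"pics/{n}15.png",fr if n=="wrist" else cv2.resize(fr[110:270,160:345],None,fx=3.7,fy=3.7))
E
```

```text
time: 13.98
tool_pos: [521.2, 166.4, 105.8]
tcp_rot: [2.645, 1.57, 2.627]
contact_force: [1.8, 0.4, 0.9]
grip_width: 8.8
```

View pics/side15.png

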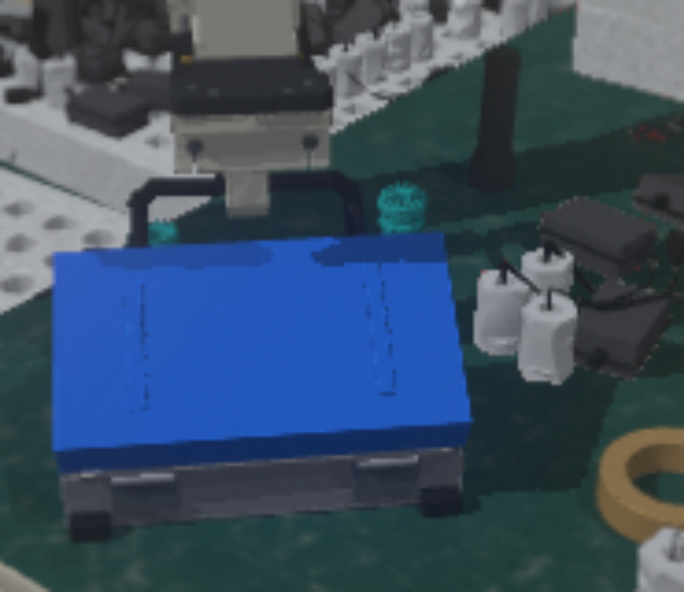

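View pics/wrist15.png

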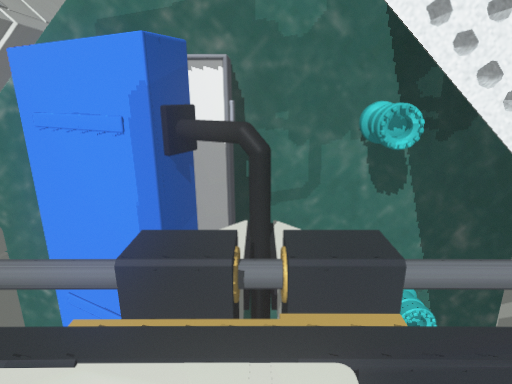

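```bash
python3 -m crank '[{"dx":0.69,"dy":0.42,"dz":0,"spin":0},{"dx":1.39,"dy":0.8,"dz":0,"spin":0},{"dx":2.11,"dy":1.15,"dz":0,"spin":0},{"dx":2.85,"dy":1.47,"dz":0,"spin":0},{"dx":3.6,"dy":1.74,"dz":0,"spin":0},{"dx":4.37,"dy":1.98,"dz":0,"spin":0},{"dx":5.14,"dy":2.18,"dz":0,"spin":0},{"dx":5.93,"dy":2.34,"dz":0,"spin":0},{"dx":6.4,"dy":2.42,"dz":0,"spin":0},{"dx":6.8,"dy":2.47,"dz":0,"spin":0},{"dx":7.1,"dy":2.5,"dz":0,"spin":0},{"dx":7.1,"dy":2.5,"dz":0,"spin":0}]'
python3 -m crank '[{"dx":0.15,"dy":0.01,"dz":0,"spin":0},{"dx":0.3,"dy":0.02,"dz":0,"spin":0},{"dx":0.4,"dy":0.03,"dz":0,"spin":0},{"dx":0.4,"dy":0.03,"dz":0,"spin":0}]'
python3 - <<'E'
from h import *
for n in("wrist","scene","side"):
    c=capture(n);fr=c["frame"];cv2.imwrite(f"pics/{n}16.png",fr if n=="wrist" else cv2.resize(fr[110:270,160:345],None,fx=3.7,fy=3.7))
E
```

```text
time: 15.13
tool_pos: [521.7, 191.0, 35.7]
tcp_rot: [1.647, 1.57, 1.628]
contact_force: [1.0, 4.9, -0.8]
grip_width: 9.1
time: 15.47
tool_pos: [521.7, 191.4, 32.3]
tcp_rot: [1.128, 1.57, 1.109]
contact_force: [0.2, 5.8, 0.9]
grip_width: 8.6
```

View pics/side16.png

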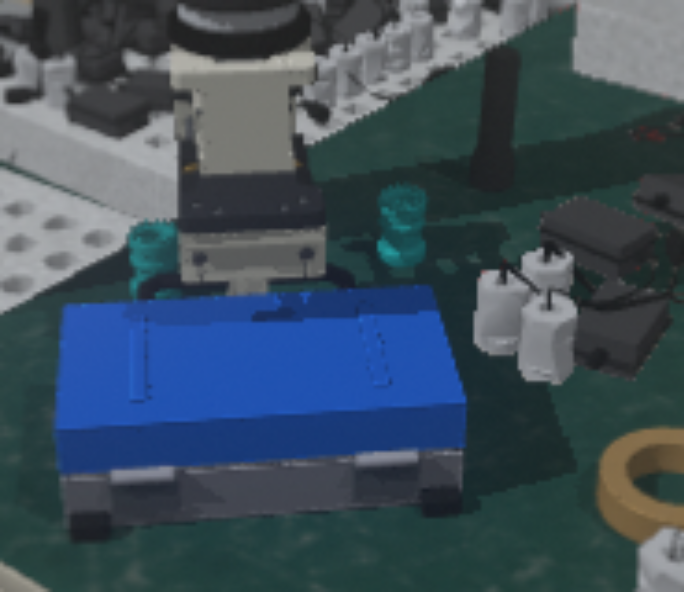

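View pics/scene16.png

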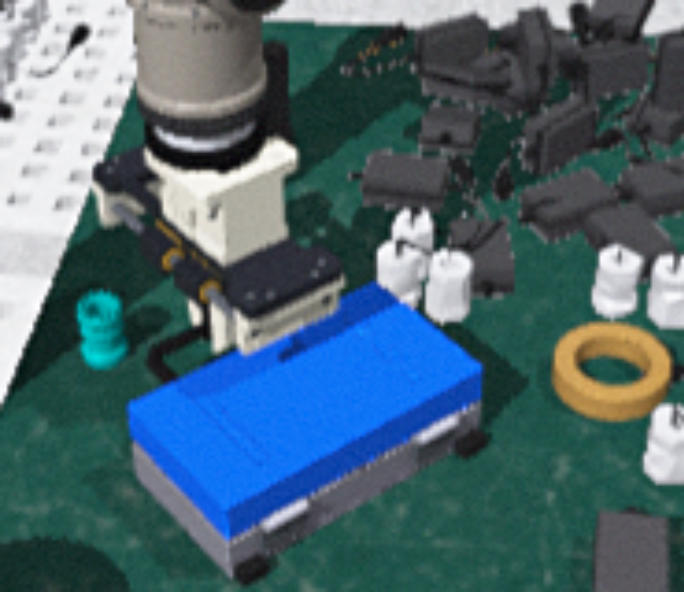

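```bash
python3 -m crank '[{"dx":0.1,"dy":0,"dz":0,"spin":0},{"dx":0.2,"dy":0,"dz":0,"spin":0},{"dx":0.2,"dy":0,"dz":0,"spin":0}]'
python3 -m crank '[{"dx":0.1,"dy":0,"dz":0,"spin":0},{"dx":0.2,"dy":0,"dz":0,"spin":0},{"dx":0.2,"dy":0,"dz":0,"spin":0}]'
```

```text
time: 15.87
tool_pos: [521.7, 191.5, 30.4]
tcp_rot: [1.138, 1.57, 1.119]
contact_force: [0.9, 6.1, -0.5]
grip_width: 9.0
time: 16.12
tool_pos: [521.8, 191.7, 28.8]
tcp_rot: [1.047, 1.569, 1.028]
contact_force: [-0.8, 6.5, 2.6]
grip_width: 9.2
```

```bash
python3 -m crank '[{"dx":0.1,"dy":0,"dz":0,"spin":0},{"dx":0.15,"dy":0,"dz":0,"spin":0},{"dx":0.15,"dy":0,"dz":0,"spin":0},{"dx":0.15,"dy":0,"dz":0,"spin":0}]'
python3 -m crank '[{"dx":0.1,"dy":0,"dz":0,"spin":0},{"dx":0.15,"dy":0,"dz":0,"spin":0},{"dx":0.15,"dy":0,"dz":0,"spin":0},{"dx":0.15,"dy":0,"dz":0,"spin":0}]'
python3 - <<'E'
from h import *
for n in("wrist","scene","side"):
    c=capture(n);fr=c["frame"];cv2.imwrite(f"pics/{n}17.png",fr if n=="wrist" else cv2.resize(fr[160:270,170:310],None,fx=5.4,fy=5.4,interpolation=cv2.INTER_CUBIC))
E
```

```text
time: 16.45
tool_pos: [521.8, 191.7, 28.7]
tcp_rot: [0.75, 1.569, 0.731]
contact_force: [-4.6, 4.8, 14.4]
grip_width: 8.8
time: 16.78
tool_pos: [522.0, 191.7, 28.4]
tcp_rot: [0.572, 1.568, 0.553]
contact_force: [-7.4, 3.7, 25.1]
grip_width: 8.6
```

View pics/scene17.png

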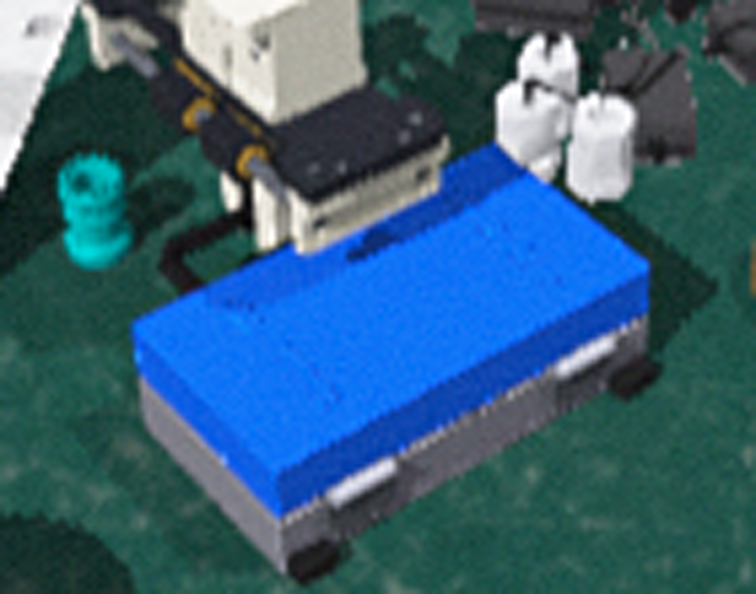

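The force rose sharply at TCP z ≈ 28.7, so the lid is seated on the rim. I'll relieve the load, then release.

```bash
python3 -m crank '[{"dx":-0.1,"dy":0,"dz":0,"spin":0},{"dx":-0.25,"dy":0,"dz":0,"spin":0},{"dx":-0.25,"dy":0,"dz":0,"spin":0}]'
python3 -m crank '[{"dx":0,"dy":0,"dz":0,"spin":0},{"dx":0,"dy":0,"dz":0,"spin":0},{"dx":0,"dy":0,"dz":0,"spin":0},{"dx":0,"dy":0,"dz":0,"spin":0},{"dx":0,"dy":0,"dz":0,"spin":0},{"dx":0,"dy":0,"dz":0,"spin":0}]' 28
python3 -m crank '[{"dx":-0.5,"dy":0,"dz":0,"spin":0},{"dx":-1.5,"dy":0,"dz":0,"spin":0},{"dx":-3,"dy":0,"dz":0,"spin":0},{"dx":-5,"dy":0,"dz":0,"spin":0},{"dx":-8,"dy":0,"dz":0,"spin":0},{"dx":-11,"dy":0,"dz":0,"spin":0},{"dx":-14,"dy":0,"dz":0,"spin":0},{"dx":-16,"dy":0,"dz":0,"spin":0},{"dx":-17,"dy":0,"dz":-4,"spin":0},{"dx":-17,"dy":0,"dz":-8,"spin":0},{"dx":-17,"dy":0,"dz":-8,"spin":0},{"dx":-17,"dy":0,"dz":-8,"spin":0}]'
python3 - <<'E'
from h import *
print(toolT()[:3,3])
for n in("wrist","scene","side"):
    c=capture(n);fr=c["frame"];cv2.imwrite(f"pics/{n}18.png",fr if n=="wrist" else cv2.resize(fr[130:280,160:350],None,fx=4,fy=4,interpolation=cv2.INTER_CUBIC))
    if n!="wrist":cv2.imwrite(f"pics/{n}full.png",fr)
E
```

```text
time: 17.18
tool_pos: [521.8, 191.7, 28.7]
tcp_rot: [0.835, 1.569, 0.816]
contact_force: [-2.3, 5.5, 6.9]
grip_width: 8.8
time: 17.68
tool_pos: [521.7, 190.7, 27.5]
tcp_rot: [-2.696, 1.57, -2.715]
contact_force: [-0.3, 0.6, -0.7]
grip_width: 26.1
time: 18.68
tool_pos: [439.9, 192.5, 198.8]
tcp_rot: [0.388, 1.57, 0.37]
contact_force: [0.5, 0.1, 0.4]
grip_width: 25.8
[439.92154051 192.50747573 198.80818145]
```

View pics/scene18.png

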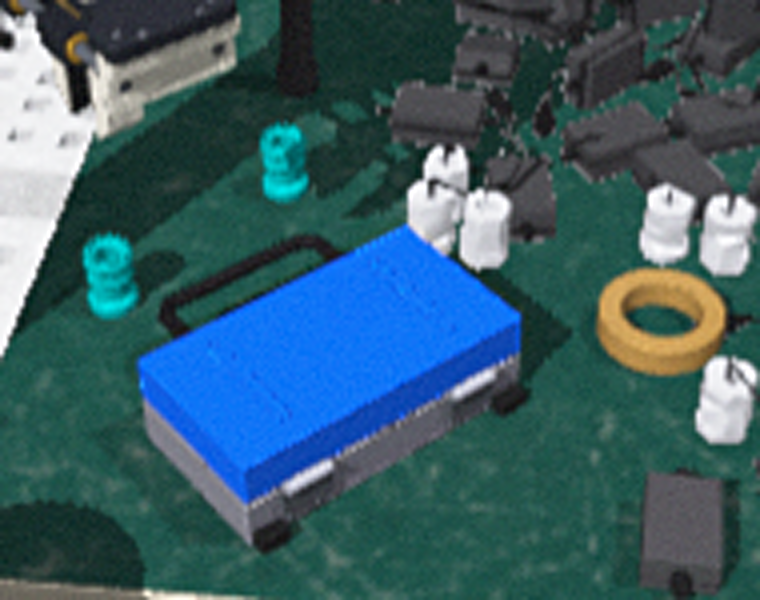

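View pics/side18.png

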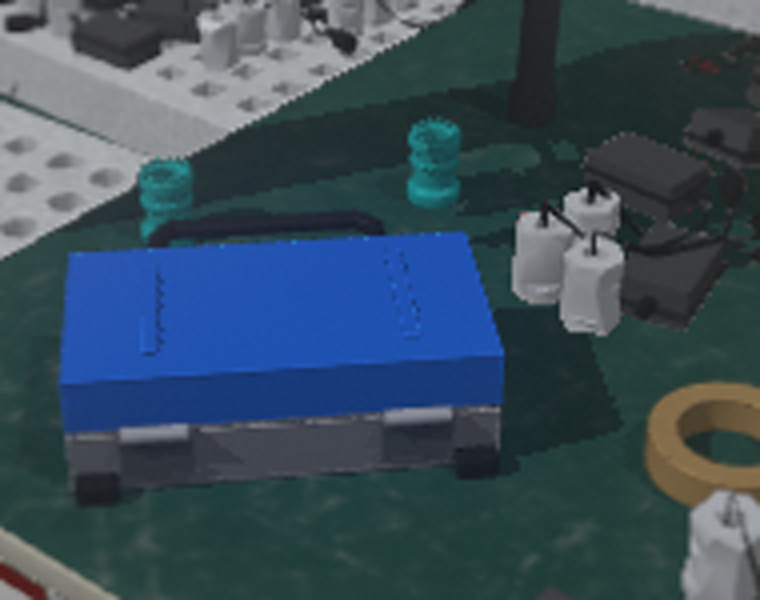

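View pics/wrist18.png

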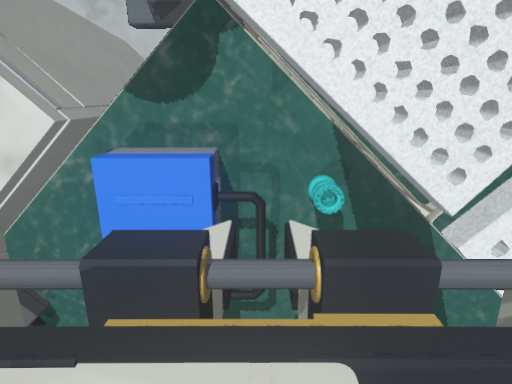

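```bash
python3 - <<'E'
from h import *
S=capture("scene");D=capture("side")
g=lambda x,y:(160+x/4,130+y/4)
for a,b in(((407,226),(468,233)),((521,317),(502,356)),((140,360),(70,254)),((246,472),(63,383))):print(tri([ray(S,*g(*a)),ray(D,*g(*b))]).round(1))
print(sensors.get_obs()["contact_force"])
E
```

```text
[623.3 147.2  58.4]
[618.5  33.9  61.6]
[421.5 143.9  63.1]
[420.5  35.8  61.4]
[-0.24669602  0.16376665 -0.64483063]
```

```bash
python3 - <<'E'
from plant import bot
print(bot.close_job())
E
```

```text
the job is handed in; nothing more can be done
None
```

The chrome coupling is in the pocket that was empty, the lid is shut, and I handed the job in at about 19 s of the 56 s allowed. The hand-in reports no verdict.

**What I did:** I gripped the white (chrome) coupling between its two turquoise look-alikes, set it on the orange disc and released it. I then gripped the lid's bar, swung it along its arc at about 1.2 rad/s or less (commanded), and slowed down near shut. I lowered it until the upward force rose to 25 N, eased off and let go.

**Last checks:**
- **Lid:** all four top corners measured 58 to 63 mm above the table. A level, shut lid should be at about 62 mm, and my measurements are good to about 2 mm.
- **Coupling:** pictures taken before closing showed it upright in its pocket with the two packed couplings in place. I could not see it again once the lid was shut.
- **Bystanders:** the tape roll, torch and the adapter box at the right of the case looked undisturbed in the last pictures. I judged this by eye and did not measure it.
- **Robot:** it stood clear of everything, with force readings down to noise level.

**What disagreed:**
- The wrist camera put the case 2 to 4 mm further left than the two fixed cameras. I placed the coupling by comparing it with the disc in the wrist picture.
- The lid seated about 2 to 3 mm lower at the handle than I had calculated.
- My first move was refused for missing keys, and nothing moved.

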